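# Run a beach-gravel sample through the riffle splitter

## Robot

A 6-joint arm with a two-finger parallel gripper is mounted at the origin on the work surface. World frame = base frame: x ahead of the robot, y to its left, z up, the work surface at z = 0. Lengths are in mm, angles in rad, forces in N, time in s.
With the tool pointing down it reaches from about 400 to 825 mm from the base axis. Payload 7 kg.
Tool frame: the origin (TCP) lies at the very end of the fingers, on their centre line; the grasp point (between the pads) lies 19 mm behind it (grip_depth is the distance from the TCP to the grasp point, in mm); z points along the fingers, y is the line along which they close (so a half turn about z gives the same grasp; the last joint's range is limited). The gripper opens to 88 mm and grips with 3 to 60 N. Pads are 19 mm wide; open, the fingers measure 130 mm over their backs; the gripper's body (78 mm by 193 mm) begins 47 mm behind the grasp point.
Start: joints at [1.464, 0.359, 0.012, 0, -1.224, -0.288], TCP at [259.627, 623.048, 226.561] pointing down, gripper open.
Joint ranges: [-3.07, 3.07], [-1.43, 2.12], [-1.02, 1.25], [-3.03, 1.67], [-3.05, -0], [-3.03, 3.03]. Speed limits (rad/s): [2.39, 2.39, 3.01, 3.14, 3.14, 3.14].

## Interface

Orientations are given as [roll, pitch, yaw] about the fixed x, y, z axes, in that order (R = Rz(yaw) Ry(pitch) Rx(roll)).
In Python, from rig import * gives the robot as it stands. Calls block until the motion is done:
- goto(position, orientation): joint-space move of the TCP to a pose.
- move_linear(position, ori=None, rate=150, f_stop=None): straight line of the TCP; ori=None keeps the orientation; rate is the mean speed in mm/s. With f_stop (N) it stops when the force on the tool has changed by that much, and returns True; else False.
- set_joints(angles): joint-space move.
- ungrasp() and close(newtons=None): open the fingers fully, or close them until they stop; newtons is the grip in N (None keeps the last).
- dwell(seconds).
- ik(position, orientation): joint angles nearest the present ones, or None.
- read_state(): the state.
- capture(name): name is "scene" or "top" or "wrist"; returns a dict with "img" (384x512x3 uint8, red, green, blue), "camera_matrix" (3x3 intrinsics, pixels), "cam_to_world" (4x4, takes a point from camera to world coordinates). Camera axes: x right, y up, looking along -z (the intrinsics and any distortion apply to the point x, -y, -z); pixel columns grow to the right and rows downward; lengths in mm; the calibration is good to about 2 mm. A picture is of the moment at which its call begins. There is no depth.
A pose or a line that the arm cannot do raises Unreachable and nothing moves.
- finish_job(): hands the job in; it is judged then, once.
Trained networks look in a picture, given as the dict that the camera call returned (one of the last four; its "shot" number tells which), for a name from the list of things; names that differ only in an ending like _2 or _b are one class to them, and where a whole thing is asked for, a point or a joint stands for the part that bears it (a point fixed in the world has none). Each returns a list of dicts, best first, with "score" (0 to 1); they miss things now and then, are a little off and sometimes report something else, mostly with a low value. They report only what shows in the picture. A call takes as long as a camera call. They do not tell look-alikes from the thing itself.
- outline_of(picture, name): "region" (384x512 bool, what is visible of it) and "centre" ([column, row] in pixels, amid what is visible of it).
The state is a dict: "time": time; "joint_positions": joint angles; "qd": joint speeds; "tau": joint torques, N m; "tool_pos": TCP position; "tcp_rot": TCP orientation; "contact_force": force on the tool from outside, world axes, zero at the start; "wrist_torque": the same for the moment, N m; "finger_gap": finger opening in mm; "gripper_force": force on a finger pad.
Only numpy, scipy, OpenCV 4.12 (cv2) and the standard library are available. Lean on these libraries where they do the work, as an engineer would, in place of code of your own. Each camera call takes 0.05 s, during which the arm holds its last target. There are 200 camera calls.

## Task

Put the gravel sample through the splitter: with its gate still shut, tip all five pebbles out of the steel dipper into the hopper, then stand the empty dipper upright on the table and let go of it. Then press the spring-loaded gate lever right down to its stop and keep it pressed there, so that the pebbles drop through into the two catch pans; finish while still holding the lever down. Leave the rack with its vials, the basalt weight and the periwinkle shell where they are.

Things in the scene. Friction and masses are not known exactly. Their poses are not given: they have to be found in the camera images.
- splitter: Bench riffle splitter of grey and bare sheet metal, fixed, 262 (x) by 216 (y) by 231 mm tall, origin at the centre of its underside, x to the back, z up. The hopper on top drops through a gate and four chutes, sloping by turns to front and back, into two steel catch pans, 96 (x) by 196 (y) by 50 mm deep, centred 79 mm in front of and behind the origin.
- hopper_mouth (a point): Centre of the hopper's open mouth, level with its rim, 228 mm above the table; axes as the splitter's. The mouth is 124 mm (x) by 202 mm (y) inside; front and back slope down to a slot 50 mm wide along y, shut by the gate flap 52 mm below the rim.
- gate_lever (a joint): Gate lever angle, rad: 0 = gate shut, lever up (spring rest); 1.0 = lever right down on its stop, gate fully open. It turns about a shaft along the splitter's y at splitter x = 26, z = 176 mm; flap and lever are one piece, and the spring shuts it when let go.
- lever_grip (a point): Middle of the lever's level black bar grip, 22 mm thick, 75 mm long along splitter y, on a 150 mm arm outside the splitter's -y end, pointing to its front and 0.45 rad up at rest. In the splitter's frame at rest x -109, y -155, z 241 mm; at the stop x -102, y -155, z 98 mm. Pressed down on top it resists with 3 N at first, about 6 N at the stop.
- dipper_handle (a point): Grasp point on the centre line of the dipper's straight level black handle, 105 mm from the bowl's centre, 38 mm above the table at the start. The handle is 18 mm wide, 14 mm high, 75 to 175 mm from the bowl's centre. Axes as the dipper's: x from handle to bowl, z up. The dipper weighs about 0.2 kg.
- dipper_bowl (a point): Centre of the dipper's steel bowl, 21 mm above its underside; the bowl is 42 mm tall, 64 mm across its flat base and 124 mm across the rim, walls 3 mm thick, flaring 35 degrees; axes as the dipper's, z out of its mouth. Pebbles roll out once it is tipped by 65 to 75 degrees.
- pebble0_center (a point): Centre of one of five rounded grey beach pebbles, 24 mm by 19 mm, 12 g each; all lie in the dipper's bowl at the start.
- pebble1_center (a point): Centre of one of five rounded grey beach pebbles, 24 mm by 19 mm, 12 g each; all lie in the dipper's bowl at the start.
- pebble2_center (a point): Centre of one of five rounded grey beach pebbles, 24 mm by 19 mm, 12 g each; all lie in the dipper's bowl at the start.
- pebble3_center (a point): Centre of one of five rounded grey beach pebbles, 24 mm by 19 mm, 12 g each; all lie in the dipper's bowl at the start.
- pebble4_center (a point): Centre of one of five rounded grey beach pebbles, 24 mm by 19 mm, 12 g each; all lie in the dipper's bowl at the start.
- rack: Bystander: loose wooden test-tube rack with six holes, 84 mm (x) by 140 mm (y) by 54 mm, origin at the centre of its underside; holds the three vials.
- vial0: Bystander: stoppered clear glass vial, 20 mm in diameter, 75 mm tall, standing in the rack; origin at the centre of its underside.
- vial1: Bystander: stoppered clear glass vial, 20 mm in diameter, 75 mm tall, standing in the rack; origin at the centre of its underside.
- vial2: Bystander: stoppered clear glass vial, 20 mm in diameter, 75 mm tall, standing in the rack; origin at the centre of its underside.
- basalt: Bystander: round matte black basalt weight, 72 mm in diameter, 38 mm tall, origin at the centre of its underside.
- shell: Bystander: striped periwinkle shell, 25 mm wide, 31 mm tall, origin at the centre of its underside.
Mind the look-alikes: they are no part of the job. What is meant by the part that bears dipper_handle is not brown, and is the larger of those in its own colour.

How it is judged (in metres and radians):
On the way, in this order (a step that is already met when the one before it is completed fails the run):
1. all five pebbles lie in the hopper, on the shut gate (x of pebble0_center in the frame of splitter between -0.062 and 0.062 m and y of pebble0_center in the frame of splitter between -0.101 and 0.101 m and z of pebble0_center in the frame of splitter between 0.17 and 0.235 m and x of pebble1_center in the frame of splitter between -0.062 and 0.062 m and y of pebble1_center in the frame of splitter between -0.101 and 0.101 m and z of pebble1_center in the frame of splitter between 0.17 and 0.235 m and x of pebble2_center in the frame of splitter between -0.062 and 0.062 m and y of pebble2_center in the frame of splitter between -0.101 and 0.101 m and z of pebble2_center in the frame of splitter between 0.17 and 0.235 m and x of pebble3_center in the frame of splitter between -0.062 and 0.062 m and y of pebble3_center in the frame of splitter between -0.101 and 0.101 m and z of pebble3_center in the frame of splitter between 0.17 and 0.235 m and x of pebble4_center in the frame of splitter between -0.062 and 0.062 m and y of pebble4_center in the frame of splitter between -0.101 and 0.101 m and z of pebble4_center in the frame of splitter between 0.17 and 0.235 m and value of joint gate_lever below 0.12 rad), for 0.2 s.
2. the empty dipper stands upright on the table, let go (angle between dipper_bowl's own z axis and vertical below 0.08 rad and height (world z) of dipper_bowl between 0.016 and 0.026 m and contact force between the fingers and dipper below 0.05 N and linear speed of dipper below 0.03 m/s), for 0.2 s.
3. the gate lever is pressed down to its stop (value of joint gate_lever above 0.92 rad), for 0.2 s.
At the end, for the whole second after the job is handed in: The robot holds the gate lever down (above 0.92 of 1.0 rad, pressing with over 1 N); all five pebbles lie in the two catch pans (centres below 56 mm); the dipper stands upright on the table (tilt under 0.08 rad), untouched and at rest (all of step 2 and value of joint gate_lever above 0.92 rad and contact force between any of the fingers, the arm and gate_lever above 1 N and x of pebble0_center in the frame of splitter between -0.127 and 0.127 m and y of pebble0_center in the frame of splitter between -0.098 and 0.098 m and z of pebble0_center in the frame of splitter between 0 and 0.056 m and x of pebble1_center in the frame of splitter between -0.127 and 0.127 m and y of pebble1_center in the frame of splitter between -0.098 and 0.098 m and z of pebble1_center in the frame of splitter between 0 and 0.056 m and x of pebble2_center in the frame of splitter between -0.127 and 0.127 m and y of pebble2_center in the frame of splitter between -0.098 and 0.098 m and z of pebble2_center in the frame of splitter between 0 and 0.056 m and x of pebble3_center in the frame of splitter between -0.127 and 0.127 m and y of pebble3_center in the frame of splitter between -0.098 and 0.098 m and z of pebble3_center in the frame of splitter between 0 and 0.056 m and x of pebble4_center in the frame of splitter between -0.127 and 0.127 m and y of pebble4_center in the frame of splitter between -0.098 and 0.098 m and z of pebble4_center in the frame of splitter between 0 and 0.056 m); the arm keeps its last pose, push and grip.
It fails at once if the vial rack is moved over 20 mm (distance of rack from where it was at the start of the episode above 0.02 m).
It fails at once if the basalt weight is moved over 20 mm (distance of basalt from where it was at the start of the episode above 0.02 m).
It fails at once if the periwinkle shell is moved over 20 mm (distance of shell from where it was at the start of the episode above 0.02 m).
It fails at once if a vial is moved over 20 mm (distance of any of vial0, vial1, vial2 from where it was at the start of the episode above 0.02 m).
It also fails if it takes over 72 s, if anything falls off the work surface, if the arm or the gripper's body presses on something with over 40 N, if the wrist force passes 120 N, or if a joint passes its speed limit or range.

## Working session

There is one attempt and no reset: what is moved stays moved. The work goes in short steps, each a Python script; the robot and the scene stay as the last script left them, time stands still between calls to the robot, and variables do not carry over. Pictures are saved under pics/ and viewed, at most 10 in all, crops included, and the job is handed in when it is done.

```bash
mkdir -p pics && cat > h.py <<'E'
from rig import *
import numpy as np, cv2
def save(p,n): cv2.imwrite(f'pics/{n}.png',cv2.cvtColor(p['img'],cv2.COLOR_RGB2BGR))
def ray(p,px):
    K=np.array(p['camera_matrix']);T=np.array(p['cam_to_world'])
    d=np.linalg.solve(K,[px[0],px[1],1]);d=T[:3,:3]@np.array([d[0],-d[1],-d[2]])
    return T[:3,3],d/np.linalg.norm(d)
def atz(p,px,z):
    o,d=ray(p,px);return o+d*(z-o[2])/d[2]
def tri(l):
    A=0;b=0
    for p,px in l:
        o,d=ray(p,px);M=np.eye(3)-np.outer(d,d);A=A+M;b=b+M@o
    X=np.linalg.solve(A,b)
    return X,[np.linalg.norm((np.eye(3)-np.outer(d,d))@(X-o)) for o,d in (ray(*q) for q in l)]
def proj(p,X):
    K=np.array(p['camera_matrix']);T=np.linalg.inv(p['cam_to_world'])
    c=T[:3,:3]@np.array(X)+T[:3,3];u=K@[c[0],-c[1],-c[2]];return u[:2]/u[2]
E
python3 - <<'E'
from h import *
for c in ['scene','top']:
    p=capture(c);save(p,c+'0')
    print(c,np.round(p['camera_matrix'],1).tolist(),np.round(p['cam_to_world'],2).tolist(),[k for k in p])
    for n in ['splitter','gate_lever','dipper_handle','dipper_bowl','pebble0_center','rack','basalt','shell','vial0']:
        print(n,[(round(d['score'],2),np.round(d['centre'],1).tolist(),int(d['region'].sum()),np.round(atz(p,d['centre'],30)[:2]).tolist()) for d in outline_of(p,n)])
a=cv2.imread('pics/scene0.png');b=cv2.imread('pics/top0.png')
print(read_state())
E
```

```text
scene [[353.2, 0.0, 256.8], [0.0, 353.2, 198.5], [0.0, 0.0, 1.0]] [[-0.63, -0.47, 0.62, 1101.68], [0.78, -0.35, 0.52, 431.91], [-0.03, 0.81, 0.59, 734.84], [0.0, 0.0, 0.0, 1.0]] ['img', 'camera_matrix', 'cam_to_world', 'shot']
splitter [(0.68, [232.7, 233.1], 9729, [541.0, -134.0]), (0.33, [324.9, 284.7], 39, [545.0, 182.0])]
gate_lever [(0.93, [228.8, 194.1], 750, [399.0, -280.0])]
dipper_handle [(0.86, [341.5, 288.9], 1805, [532.0, 221.0]), (0.77, [337.4, 235.1], 658, [361.0, 117.0]), (0.6, [258.7, 172.4], 230, [227.0, -285.0])]
dipper_bowl [(0.83, [339.6, 287.4], 1617, [530.0, 215.0]), (0.77, [335.0, 238.2], 608, [377.0, 118.0]), (0.75, [258.3, 178.3], 239, [260.0, -261.0])]
pebble0_center [(0.58, [323.5, 285.9], 35, [551.0, 181.0])]
rack [(0.88, [309.4, 365.3], 2249, [747.0, 262.0])]
basalt [(0.95, [280.3, 314.3], 673, [685.0, 144.0])]
shell [(0.58, [342.3, 290.0], 49, [534.0, 224.0]), (0.55, [180.3, 200.1], 34, [524.0, -389.0]), (0.28, [340.7, 285.8], 1779, [524.0, 215.0])]
vial0 [(0.74, [314.0, 366.8], 126, [744.0, 271.0]), (0.52, [342.2, 369.0], 192, [713.0, 319.0])]
top [[427
[... 1074 characters left out ...]
6.0])]
{'time': 1.0, 'joint_positions': array([ 1.46406909e+00,  3.58590015e-01,  1.19130450e-02,  4.24261968e-06,
       -1.22411192e+00, -2.88120395e-01]), 'qd': array([ 0.00036595, -0.0006367 , -0.00032172, -0.00038043,  0.00079376,
       -0.00010539]), 'tau': array([-8.71166667e-04, -5.82400596e+01,  2.93302739e+01,  7.00275868e+00,
        1.23905396e-02, -2.61441164e-05]), 'tool_pos': array([259.64831447, 623.0423319 , 226.57415847]), 'tcp_rot': array([-3.14158439e+00, -1.71278590e-06, -3.94846192e-01]), 'contact_force': array([ 0.04400432, -0.01905037,  0.25295119]), 'wrist_torque': array([-0.01434564,  0.04499081,  0.02576048]), 'gripper_force': 0.0, 'finger_gap': 87.66825474823465}
```

View pics/top0.png

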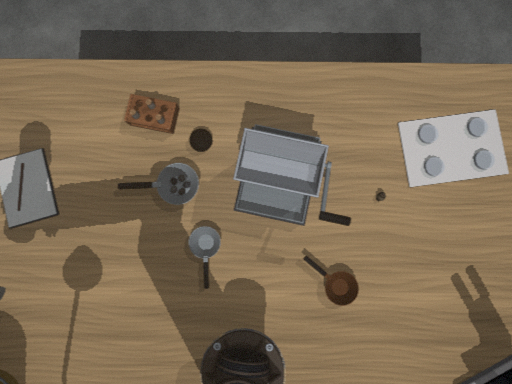

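View pics/scene0.png

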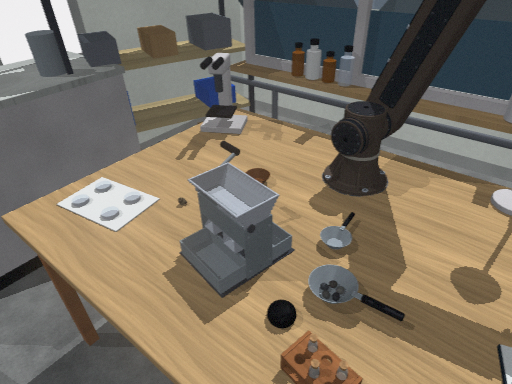

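The top view shows three candidates for the dipper:
- The large steel one with pebbles: bowl at (178,184), black handle at (119–157,185).
- A small steel one at (205,242).
- A brown one at (340,288).

I choose the large steel one. The splitter hopper is at (282,160), the lever grip at (335,217) and the shell at (380,196). Next I take close views with the wrist camera.

```bash
python3 - <<'E'
from h import *
import pickle
P={}
for k,(pos) in {'d1':[500,290,380],'d2':[580,230,380],'s1':[480,-40,480],'s2':[480,-180,480]}.items():
    try: goto(pos,[np.pi,0,0])
    except Unreachable as e: print(k,'unreach');continue
    dwell(.3)
    p=capture('wrist');save(p,k);P[k]=p
    print(k,np.round(p['cam_to_world'],2).tolist())
    for n in (['dipper_handle','dipper_bowl'] if k[0]=='d' else ['gate_lever','splitter','shell']):
        r=outline_of(p,n); P[k+n]=r
        print(n,[(round(d['score'],2),np.round(d['centre'],1).tolist(),int(d['region'].sum())) for d in r])
P['K']=1
pickle.dump(P,open('P.pkl','wb'))
a=[cv2.imread(f'pics/{k}.png') for k in P if k in('d1','d2','s1','s2')]
m=np.vstack([np.hstack(a[:2]),np.hstack(a[2:])]);cv2.imwrite('pics/m.png',cv2.resize(m,(800,600),interpolation=cv2.INTER_AREA))
E
```

```text
d1 [[0.0, 0.95, 0.31, 583.54], [-1.0, 0.0, 0.0, 291.81], [0.0, -0.31, 0.95, 537.7], [0.0, 0.0, 0.0, 1.0]]
dipper_handle [(0.9, [356.5, 216.6], 1769), (0.57, [309.6, 125.3], 5448)]
dipper_bowl [(0.77, [308.2, 130.3], 5288)]
d2 [[0.0, 0.95, 0.31, 663.07], [-1.0, 0.0, -0.0, 231.82], [-0.0, -0.31, 0.95, 538.56], [0.0, 0.0, 0.0, 1.0]]
dipper_handle [(0.77, [268.6, 176.4], 4652), (0.75, [316.9, 265.0], 1623), (0.54, [279.4, 179.5], 108)]
dipper_bowl [(0.87, [271.1, 178.4], 4753), (0.63, [316.4, 266.8], 1633)]
s1 [[0.0, 0.95, 0.31, 564.27], [-1.0, 0.0, 0.0, -38.02], [-0.0, -0.31, 0.95, 637.35], [0.0, 0.0, 0.0, 1.0]]
gate_lever [(0.96, [313.9, 90.5], 7720)]
splitter [(0.7, [303.6, 85.2], 27307), (0.64, [112.7, 108.3], 3983), (0.35, [130.3, 89.4], 94)]
shell [(0.46, [445.8, 119.7], 174)]
s2 [[0.0, 0.95, 0.31, 563.74], [-1.0, 0.0, -0.0, -177.93], [-0.0, -0.31, 0.95, 638.28], [0.0, 0.0, 0.0, 1.0]]
gate_lever [(0.64, [213.2, 88.7], 7857)]
splitter [(0.93, [197.5, 79.6], 27759)]
shell [(0.65, [370.6, 120.5], 157), (0.35, [213.1, 88.2], 7849)]
```

View pics/m.png

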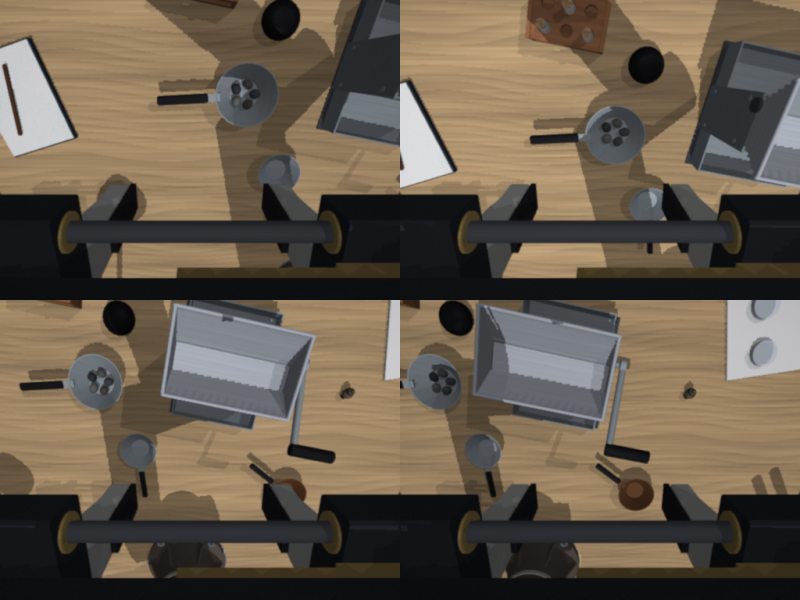

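The wrist views show the large steel dipper holding all five pebbles (d1 bowl at about (245,95) in the montage), so the choice is confirmed. The hopper corners and the lever grip are clear in s1 and s2. Now I measure.

```bash
cat > m.py <<'E'
from h import *
import pickle
from scipy.optimize import least_squares
P=pickle.load(open('P.pkl','rb'))
L=[];B=[];G=[]
def big(m):
    n,l,s,c=cv2.connectedComponentsWithStats(m.astype(np.uint8));i=1+np.argmax(s[1:,4]);return l==i
def ends(m):
    pts=np.argwhere(m)[:,::-1].astype(float);c=pts.mean(0);u=np.linalg.svd(pts-c,full_matrices=0)[2][0]
    u*=np.sign(u[0]);t=(pts-c)@u;return c,c+u*t.min(),c+u*t.max()
for k in('d1','d2'):
    p=P[k];r=max(P[k+'dipper_bowl'][:1],key=lambda d:d['score'])['region']
    g=p['img'].max(2).astype(int)
    box=cv2.dilate(r.astype(np.uint8),np.ones((5,5)))>0
    cb=cv2.minEnclosingCircle
    bowl=big(cv2.morphologyEx(r.astype(np.uint8),cv2.MORPH_OPEN,np.ones((25,25))))
    h=box&(g<45)&~(cv2.dilate(bowl.astype(np.uint8),np.ones((5,5)))>0);h=big(h)
    c,a,b=ends(h)
    cn=cv2.findContours(bowl.astype(np.uint8),0,1)[0][0]
    e=cv2.fitEllipse(cv2.convexHull(cn))
    print(k,'handle',c.round(1),a.round(1),b.round(1),h.sum(),'ell',np.round(e[0],1),np.round(e[1],1))
    L.append((p,c,a,b));B.append((p,np.array(e[0])))
for i,n in((1,'handle mid'),(2,'tip'),(3,'inner end')):
    print(n,*[np.round(v,1) for v in tri([(l[0],l[i]) for l in L])],[atz(l[0],l[i],45).round(1) for l in L])
print('bowl',*[np.round(v,1) for v in tri(B)],[atz(*b,42).round(1) for b in B])
for k in('s1','s2'):
    p=P[k];g=p['img'].max(2).astype(int);r=P[k+'gate_lever'][0]['region']
    m=np.zeros_like(r);x0=350 if k=='s1' else 255;m[170:225,x0:x0+95]=1
    m=big(m&(g<45));c,a,b=ends(m);print(k,'grip',c,a,b,m.sum());G.append((p,c,a,b))
for i in(1,2,3): print('grip',*[np.round(v,1) for v in tri([(l[0],l[i]) for l in G])])
C={'s1':[(224,6),(403,47),(375,152),(209,122)],'s2':[(104,5),(282,47),(265,152),(95,116)]}
for i in range(4): print('corner',i,*[np.round(v,1) for v in tri([(P[k],C[k][i]) for k in C])])
def W(q,X):
    c,s=np.cos(q[2]),np.sin(q[2]);X=np.array(X,float);return np.array([q[0]+c*X[0]-s*X[1],q[1]+s*X[0]+c*X[1],X[2]])
M=[(64,103,228),(64,-103,228),(-64,-103,228),(-64,103,228)]
def f(q):
    o=[]
    for k in C:
        for i in range(4): o+=list(proj(P[k],W(q,M[i]))-C[k][i])
    for l in G: o+=list(proj(l[0],W(q,(-109,-155,241)))-l[1])
    return o
s=least_squares(f,[560,-110,-.2],x_scale=[100,100,.1],loss='soft_l1');print(s.x,np.round(f(s.x),1))
ims=[]
for k in C:
    im=P[k]['img'][:,:,::-1].copy();im=cv2.resize(im,None,fx=2,fy=2)
    for X in M+[(-109,-155,241),(-109,-117,241),(-109,-192,241)]+[(25,101,176),(25,-101,176),(-25,-101,176),(-25,101,176)]: 
        cv2.circle(im,tuple(int(v) for v in 2*proj(P[k],W(s.x,X))),3,(0,0,255),1)
    ims.append(im[0:460,160 if k=='s2' else 400:][:, :420] if k=='s1' else im[0:460,180:600])
m=np.hstack(ims)[:,:800];cv2.imwrite('pics/ov.png',m)
E
python3 m.py
```

```text
Traceback (most recent call last):
  File "m.py", line 16, in <module>
    bowl=big(cv2.morphologyEx(r.astype(np.uint8),cv2.MORPH_OPEN,np.ones((25,25))))
  File "m.py", line 7, in big
    n,l,s,c=cv2.connectedComponentsWithStats(m.astype(np.uint8));i=1+np.argmax(s[1:,4]);return l==i
                                                                     ~~~~~~~~~^^^^^^^^^
ValueError: attempt to get argmax of an empty sequence
```

```bash
sed -i "s/    g=p\['img'\].max(2).astype(int)$/    g=p['img'].max(2).astype(int);r=cv2.morphologyEx(r.astype(np.uint8),cv2.MORPH_CLOSE,np.ones((7,7)));r=cv2.drawContours(np.zeros_like(r),cv2.findContours(r,0,1)[0],-1,1,-1)>0/" m.py && python3 m.py
```

```text
d1 handle [233.3 126.8] [201.8 128.5] [265.1 125.1] 670 ell [316.  121.3] [78.1 84.2]
d2 handle [197.1 177.2] [167.  178.7] [227.  175.7] 592 ell [275.4 172.6] [74.3 77.8]
handle mid [527.4 325.3  38.7] [0.1 0.1] [array([528. , 324.8,  45. ]), array([529.2, 324.2,  45. ])]
tip [525.  373.4  39.9] [0.3 0.3] [array([525.5, 372.3,  45. ]), array([526.6, 372.2,  45. ])]
inner end [530.3 277.   40.1] [0.3 0.3] [array([530.6, 276.9,  45. ]), array([531.7, 276.8,  45. ])]
bowl [536.  200.   41.7] [0. 0.] [array([536. , 200.1,  42. ]), array([536.1, 200. ,  42. ])]
s1 grip [397.87788018 196.00115207] [368.51310338 190.33897842] [427.84953242 201.78034463] 868
s2 grip [289.84052758 196.        ] [261.88807369 190.57690593] [318.10035659 201.48272834] 834
grip [ 431.2 -222.9  242. ] [0.1 0.1]
grip [ 436.3 -186.7  234.7] [0.3 0.3]
grip [ 426.4 -258.3  250.2] [0.1 0.1]
corner 0 [655.2  -1.7 214. ] [0.6 0.6]
corner 1 [ 609.3 -208.7  231. ] [0.1 0.1]
corner 2 [ 486.8 -190.3  231.9] [0.1 0.1]
corner 3 [527.9  18.3 234.7] [3.5 3.5]
[ 5.68782905e+02 -9.47666018e+01 -2.05558423e-01] [ 3.6 -0.9 -1.1 -0.8 -7.3  0.8  0.2 -2.8 -0.4  0.3 -0.3 -0.7 -6.2  0.7
  2.1  3.1  0.7  0.4  1.   0.2]
```

View pics/ov.png

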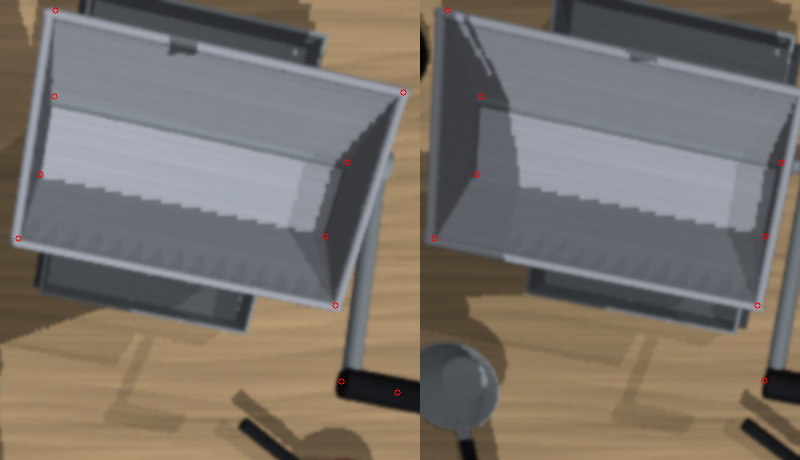

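The overlay fits the hopper rim, slot and grip to about 2 mm, giving a splitter pose of (569,-95) and yaw -0.206. The dipper checks out too: handle height 39, rim height 42, and bowl centre to handle middle 125.6 mm. Next I grasp and lift.

```bash
cat > k.py <<'E'
from h import *
from scipy.spatial.transform import Rotation as R
S=np.array([568.8,-94.8]);YAW=-.2056
def W(X):
    c,s=np.cos(YAW),np.sin(YAW);return np.array([S[0]+c*X[0]-s*X[1],S[1]+s*X[0]+c*X[1],X[2]])
bowl=np.array([536.,200.]);d=np.array([8.6,-125.3]);d/=np.hypot(*d);GR=118
Hg=np.r_[bowl-GR*d,38.]; yawg=np.arctan2(-d[1],-d[0])
def tcp(H,yaw,th=0,axis=None):
    r=R.from_euler('xyz',[np.pi,0,yaw])
    if th: r=R.from_rotvec(-th*np.array([-np.sin(YAW),np.cos(YAW),0]))*r
    return list(np.array(H)+19*r.as_matrix()[:,2]),list(r.as_euler('xyz'))
HP=W((40,32+GR,306)); yawp=YAW+np.pi/2
def pour(deg,up=0): return tcp(HP+[0,0,up],yawp,np.radians(deg))
E
python3 - <<'E'
from k import *
print(read_state()['time'],Hg,yawg,HP,yawp)
q=ik(*tcp(Hg+[0,0,150],yawg));print('g',q)
for a in(0,40,75,85): print(a,ik(*pour(a)),ik(*pour(a,60)))
lp=lambda x,z:([*W((x,-168,z))],[np.pi,0,YAW-np.pi/2])
print(ik(*lp(-109,300)),ik(*lp(-102,105)))
goto(*tcp(Hg+[0,0,120],yawg)); print(read_state()['time'])
print(move_linear(tcp(Hg,yawg)[0],rate=120,f_stop=15))
close(60);s=read_state();print(s['time'],s['finger_gap'],s['gripper_force'],s['tool_pos'])
move_linear(tcp(Hg+[0,0,60],yawg)[0],rate=80);dwell(.2)
s=read_state();print(s['time'],s['contact_force'],s['wrist_torque'],s['finger_gap'])
p=capture('scene');save(p,'lift')
im=cv2.imread('pics/lift.png')[180:380,220:500];cv2.imwrite('pics/liftc.png',cv2.resize(im,None,fx=2.5,fy=2.5))
E
```

```text
6.775 [527.92004668 317.72304088  38.        ] 1.639324130030372 [638.58073069  43.87461781 306.        ] 1.3651963267948966
g [ 0.85831586  0.30481754 -0.20347125  0.         -1.06250753  2.3518046 ]
0 [ 0.37292143  0.27118185  0.02412596  0.         -1.32374044  2.56307122] [ 0.37292143  0.2528469   0.13125627  0.         -1.44920569  2.56307122]
40 [ 0.36614811 -0.04871828 -0.87614635  1.23733161 -0.37695498  1.46947145] [ 0.49640997 -0.09312932 -0.73763976  0.91782733 -0.5498828   1.72716202]
75 None [-0.26972679 -0.09997204 -0.86407788 -3.01336336 -0.50527579 -0.09573135]
85 None None
[-0.10292765  0.00452524 -0.26255776  0.         -1.30371333 -0.10267235] [-0.10449755  0.18381867 -0.54058833  0.         -0.84638933 -0.10110245]
8.9417
False
11.1917 17.490236556052388 59.97737109661102 [527.840698   317.72314454  18.98050116]
12.2917 [-0.14816054 -0.27989547 -3.00675323] [ 0.15477125 -0.11191882  0.01280539] 17.2798312812152
```

View pics/liftc.png

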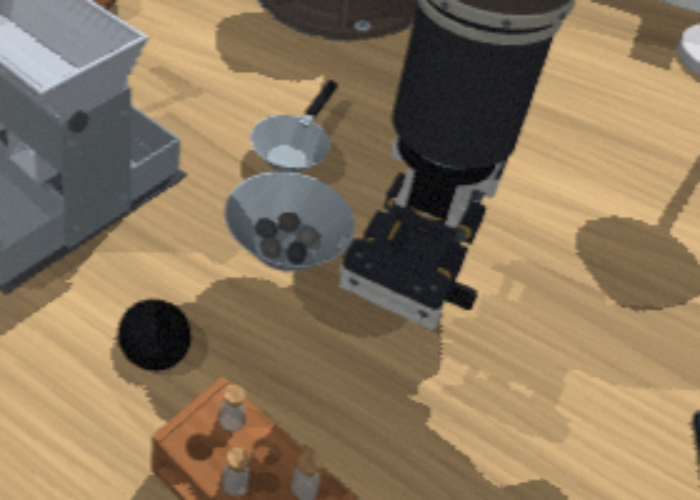

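The grasp is good: the dipper is level and all five pebbles are in the bowl. The planned pour pose is out of reach, so I search over handle directions and pour directions.

```bash
cat >> k.py <<'E'
def pour2(alpha,sg,th,back=45,z=306,perp=0):
    a=YAW+alpha;h=np.array([np.cos(a),np.sin(a),0]);p=sg*np.array([-h[1],h[0],0])
    c=W((0,0,0))+h*perp;H=c-back*p+GR*h;H[2]=z
    r=R.from_rotvec(np.radians(th)*np.cross([0,0,1],p))*R.from_euler('xyz',[np.pi,0,a])
    return list(H+19*r.as_matrix()[:,2]),list(r.as_euler('xyz'))
E
python3 - <<'E'
from k import *
for al in range(-180,180,15):
    for sg in(1,-1):
        for z in (306,346):
            back=45 if abs(np.sin(np.radians(al)))<.6 else 20
            q=[ik(*pour2(np.radians(al),sg,t,back,z)) for t in(0,40,70,80,88)]
            ok=[x is not None for x in q]
            if all(ok[1:4]): print(al,sg,z,ok,[None if x is None else np.round(x,2).tolist() for x in q])
E
```

```text
-180 1 306 [True, True, True, True, True] [[0.37, -0.04, -0.33, 0.0, -1.28, -2.15], [-0.24, 0.06, -0.15, -0.71, -1.43, -1.41], [-0.57, 0.29, -0.13, -1.1, -1.74, -1.04], [-0.63, 0.38, -0.15, -1.19, -1.84, -0.95], [-0.66, 0.46, -0.16, -1.26, -1.92, -0.89]]
-180 1 346 [True, True, True, True, True] [[0.37, -0.05, -0.26, 0.0, -1.37, -2.15], [-0.24, 0.03, -0.09, -0.7, -1.5, -1.47], [-0.58, 0.24, -0.09, -1.11, -1.78, -1.12], [-0.64, 0.33, -0.11, -1.21, -1.87, -1.04], [-0.67, 0.4, -0.13, -1.29, -1.95, -0.97]]
-180 -1 306 [True, True, True, True, True] [[0.18, -0.04, -0.34, 0.0, -1.28, -1.95], [0.57, 0.09, -0.58, 0.48, -1.45, -2.54], [0.68, 0.33, -0.69, 0.64, -1.65, -2.81], [0.69, 0.43, -0.73, 0.67, -1.72, -2.89], [0.69, 0.51, -0.76, 0.69, -1.77, -2.95]]
-180 -1 346 [True, True, True, True, True] [[0.18, -0.06, -0.27, 0.0, -1.37, -1.95], [0.57, 0.06, -0.51, 0.48, -1.53, -2.5], [0.68, 0.28, -0.66, 0.65, -1.72, -2.75], [0.69, 0.37, -0.7, 0.68, -1.78, -2.83], [0.69, 0.45, -0.74, 0.71, -1.83, -2.89]]
-165 1 306 [True, True, True, True, True] [[0.31, -0.06, -0.35, -0.0, -1.28, -1.83], [-0.27, 0.1
[... 17508 characters left out ...]
 [[0.4, -0.02, -0.22, -0.0, -1.36, -2.44], [-0.15, -0.06, -0.19, -0.69, -1.28, -1.74], [-0.59, 0.12, -0.23, -1.2, -1.56, -1.2], [-0.67, 0.21, -0.27, -1.32, -1.67, -1.06], [-0.71, 0.3, -0.3, -1.4, -1.75, -0.96]]
165 -1 306 [True, True, True, True, True] [[0.26, -0.06, -0.35, -0.0, -1.28, -2.3], [0.55, 0.19, -0.41, 0.34, -1.59, -2.69], [0.63, 0.44, -0.46, 0.46, -1.82, -2.85], [0.64, 0.53, -0.49, 0.49, -1.89, -2.89], [0.64, 0.6, -0.51, 0.5, -1.94, -2.93]]
165 -1 346 [True, True, True, True, True] [[0.26, -0.08, -0.28, -0.0, -1.37, -2.3], [0.55, 0.16, -0.36, 0.35, -1.67, -2.66], [0.63, 0.4, -0.43, 0.47, -1.89, -2.81], [0.63, 0.48, -0.47, 0.5, -1.95, -2.85], [0.63, 0.55, -0.5, 0.52, -2.0, -2.89]]
```

A pour with the handle towards the robot (alpha=180, tipping towards splitter +y) keeps the gripper clear of the hopper and all joints in range. I carry the dipper there high up.

```bash
python3 - <<'E'
from k import *
A=np.pi
move_linear(tcp(Hg+[0,0,330],yawg)[0],rate=120)
T=read_state()['time']
q=ik(*pour2(A,-1,0,45,370));q0=read_state()['joint_positions'];print(np.round(q0,2),np.round(q,2))
for f in(.33,.67,1): set_joints(list(q0+(q-q0)*f))
print(read_state()['time']-T)
move_linear(pour2(A,-1,0,45,298)[0],rate=80);dwell(.2)
s=read_state();print(s['time'],s['contact_force'],np.round(s['joint_positions'],2),s['finger_gap'])
a=capture('scene');save(a,'p0');b=capture('top');save(b,'p0t')
m=np.hstack([cv2.resize(cv2.imread('pics/p0.png')[80:300,130:390],(400,338)),cv2.resize(cv2.imread('pics/p0t.png')[80:300,130:390],(400,338))]);cv2.imwrite('pics/p0m.png',m)
E
```

```text
[ 0.86  0.21  0.08 -0.   -1.44  2.35] [ 2.46 -1.4  -0.22  0.   -2.75  2.05]
3.4749999999999996Traceback (most recent call last):
  File "<stdin>", line 8, in <module>
rig.Unreachable: the arm cannot follow that straight line within its joint ranges
```

```bash
python3 - <<'E'
from k import *
s=read_state();print(s['time'],s['contact_force'],s['tool_pos'],s['tcp_rot'],np.round(s['joint_positions'],2),s['finger_gap'])
print(np.round(pour2(np.pi,-1,0,45,370),2).tolist())
a=capture('scene');save(a,'p0')
b=capture('top');save(b,'p0t')
m=np.hstack([cv2.resize(cv2.imread('pics/p0.png'),(400,300)),cv2.resize(cv2.imread('pics/p0t.png'),(400,300))]);cv2.imwrite('pics/p0m.png',m)
E
```

```text
18.2167 [ 0.7105602  -0.2892361  -2.15355249] [ 443.1799497  -115.15642312  352.2143609 ] [-3.14048748e+00  2.00108732e-03  2.93420322e+00] [ 2.46 -1.4  -0.22 -0.   -2.75  2.05] 17.455841697772122
[[444.1, -114.76, 351.0], [3.14, 0.0, 2.94]]
```

View pics/p0m.png

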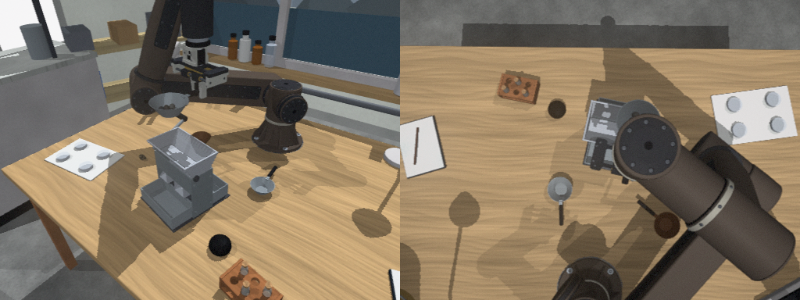

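The view shows the dipper with its pebbles intact and level over the hopper, but the arm is in a folded-back configuration because `ik` picked another branch. I retrace the proven path, then go to the right branch.

```bash
python3 - <<'E'
from k import *
A=np.pi
q1=read_state()['joint_positions'];q0=np.array([.8583,.21,.08,0,-1.44,2.3518]);q0[4]=q0[1]-q0[2]-np.pi/2
for f in(.33,.67,1): set_joints(list(q1+(q0-q1)*f))
s=read_state();print(s['time'],s['tool_pos'])
q=ik(*pour2(A,-1,0,45,346));print(np.round(q,3))
assert abs(q[0]-.18)<.1 and abs(q[5]+1.95)<.1
for f in(.33,.67,1): set_joints(list(q0+(q-q0)*f))
move_linear(pour2(A,-1,0,45,298)[0],rate=80);dwell(.1)
s=read_state();print(s['time'],s['contact_force'],np.round(s['joint_positions'],2),s['tool_pos'])
for t in(20,40,50):
    T=pour2(A,-1,t,45,298);Q=ik(*T);print(t,np.round(Q,2))
b=capture('top');save(b,'p1t');a=capture('scene');save(a,'p1')
m=np.hstack([cv2.resize(cv2.imread('pics/p1.png')[60:300,130:450],(400,300)),cv2.resize(cv2.imread('pics/p1t.png')[60:300,130:450],(400,300))]);cv2.imwrite('pics/p1m.png',m)
E
```

```text
21.7917 [527.12988519 317.79133553 351.03790251]
[ 0.179 -0.062 -0.267 -0.    -1.366 -1.955]
26.525 [ 0.50496625  0.2602824  -2.62427215] [ 0.18 -0.04 -0.35  0.   -1.26 -1.95] [ 444.52041883 -114.76052072  279.65004304]
20 [ 0.41 -0.01 -0.49  0.29 -1.31 -2.3 ]
40 [ 0.57  0.1  -0.59  0.48 -1.43 -2.55]
50 [ 0.62  0.17 -0.63  0.55 -1.5  -2.65]
```

View pics/p1m.png

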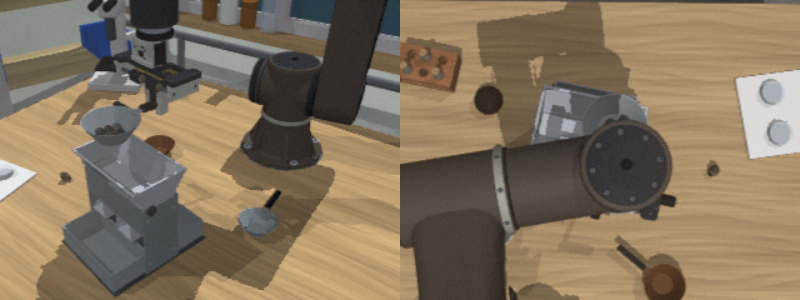

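Right branch now: the bowl with its pebbles is over the −y half of the hopper, level. Pouring.

```bash
python3 - <<'E'
from k import *
A=np.pi
for t,r in((50,8),(60,6),(66,5),(72,5),(78,5),(86,6)):
    P,o=pour2(A,-1,t,45,298);move_linear(P,o,rate=r)
    s=read_state();print(t,round(s['time'],2),s['contact_force'].round(2),np.abs(s['qd']).max().round(2))
dwell(.3);s=read_state();print(s['contact_force'].round(2))
a=capture('scene');save(a,'p2');print([(round(d['score'],2),np.round(d['centre']).tolist()) for d in outline_of(a,'pebble0_center')])
im=cv2.imread('pics/p2.png')[100:310,150:340];cv2.imwrite('pics/p2m.png',cv2.resize(im,None,fx=2.8,fy=2.8,interpolation=2))
E
```

```text
50 28.78 [ 0.66  1.17 -3.19] 0.0
60 29.48 [ 0.35  0.13 -2.29] 0.02
66 30.03 [-0.01 -0.05 -2.75] 0.01
72 30.58 [ 0.72 -0.46 -1.77] 0.02
78 31.13 [-0.45  0.6  -1.35] 0.02
86 31.73 [ 0.14  0.27 -2.64] 0.02
[-0.5   0.65 -2.54]
[]
```

View pics/p2m.png

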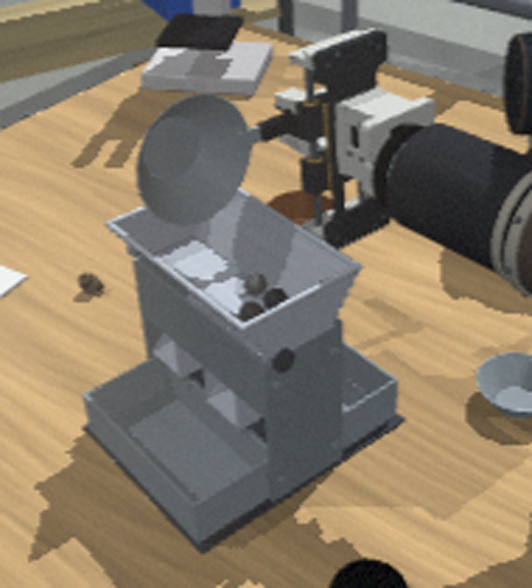

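Three pebbles are visible on the gate at about (250–275,285–310) in the crop. The near wall hides the rest of the gate. I tip a little further, then retract and count from above.

```bash
python3 - <<'E'
from k import *
A=np.pi
try:
    P,o=pour2(A,-1,93,45,300);move_linear(P,o,rate=8)
except Unreachable: print('93 no')
dwell(.3)
P,o=pour2(A,-1,40,45,310);move_linear(P,o,rate=20)
P,o=pour2(A,-1,0,45,346);move_linear(P,o,rate=40)
q1=read_state()['joint_positions'];print(read_state()['time'],np.round(q1,2))
q0=np.array([.8583,.21,.08,0,-1.44,2.3518]);q0[4]=q0[1]-q0[2]-np.pi/2
for f in(.5,1): set_joints(list(q1+(q0-q1)*f))
s=read_state();print(s['time'],s['tool_pos'],s['contact_force'],s['finger_gap'])
b=capture('top');save(b,'p3t');a=capture('scene');save(a,'p3')
for p in(b,a): print([(round(d['score'],2),np.round(d['centre']).tolist(),int(d['region'].sum())) for d in outline_of(p,'pebble0_center')])
im=cv2.imread('pics/p3t.png')[110:240,110:350];im2=cv2.imread('pics/p3.png')[140:330,170:430]
cv2.imwrite('pics/p3m.png',np.hstack([cv2.resize(im,(480,260*1),interpolation=2),cv2.resize(im2,(320,260),interpolation=2)]))
E
```

```text
35.1917 [ 0.18 -0.06 -0.27  0.   -1.37 -1.96]
38.925 [527.7192509  317.06263432 349.09911335] [ 0.33166246 -0.83146266 -1.79725672] 17.444500764584053
[(0.5, [255.0, 159.0], 46), (0.19, [200.0, 143.0], 425)]
[]
```

View pics/p3m.png

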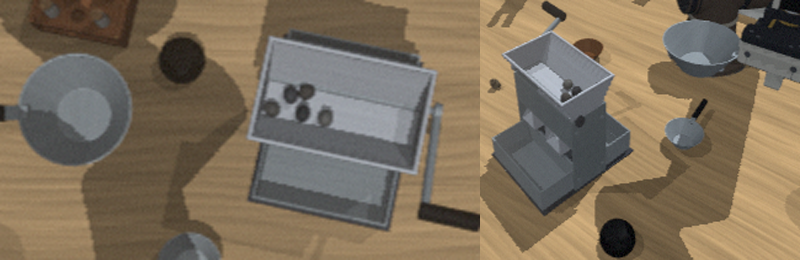

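All five pebbles are in the hopper (crop, 265–330, 85–120) and the bowl is empty. Now I set the dipper back down and go to the lever.

```bash
python3 - <<'E'
from k import *
o=tcp(Hg,yawg)[1]
move_linear(tcp(Hg+[0,0,25],yawg)[0],o,rate=150)
r=move_linear(tcp(Hg+[0,0,-1.5],yawg)[0],rate=20,f_stop=4)
s=read_state();print(r,s['time'],s['tool_pos'],s['contact_force'])
ungrasp();dwell(.3);print(read_state()['finger_gap'])
move_linear(tcp(Hg+[0,0,120],yawg)[0],rate=120)
p=capture('wrist');save(p,'dp')
for q in (p,):
    r=outline_of(q,'dipper_bowl');print([(round(d['score'],2),np.round(d['centre']).tolist(),int(d['region'].sum())) for d in r])
move_linear(tcp(Hg+[0,0,300],yawg)[0],rate=200)
close(20)
L=lambda x,z:([*W((x,-166,z))],[np.pi,0,YAW-np.pi/2])
Q=ik(*L(-109,300));print(np.round(Q,2),read_state()['time'])
p=capture('scene');save(p,'dps');p2=capture('top')
for q in (p,p2):
    r=outline_of(q,'dipper_bowl');print([(round(d['score'],2),np.round(d['centre']).tolist(),int(d['region'].sum())) for d in r])
E
```

```text
True 42.5333 [527.98212338 318.09447046  18.03850676] [-0.70674942  1.68662344  3.58630569]
87.85124627869652
[(0.57, [255.0, 284.0], 8722)]
[-0.1   0.   -0.26  0.   -1.3  -0.11] 47.8083
[(0.73, [340.0, 286.0], 1854), (0.59, [257.0, 176.0], 193), (0.57, [337.0, 237.0], 626)]
[(0.95, [341.0, 285.0], 1119), (0.72, [174.0, 186.0], 1685), (0.67, [205.0, 242.0], 874)]
```

```bash
python3 - <<'E'
from k import *
o=[np.pi,0,YAW-np.pi/2]
L=lambda x,z:[*W((x,-166,z))]
Q=ik(L(-109,300),o);assert abs(Q[0]+.1)<.1
set_joints(list(Q))
s=read_state();print(s['time'],s['tool_pos'],s['contact_force'])
move_linear(L(-109,258),rate=80);f0=read_state()['contact_force']
for ph in(.3,.1,-.1,-.3,-.45):
    move_linear(L(26-150*np.cos(ph),187+150*np.sin(ph)),rate=60)
    print(ph,(read_state()['contact_force']-f0).round(1))
x=26-150*np.cos(.55);z=187-150*np.sin(.55)
r=move_linear(L(x,z-8),rate=20,f_stop=14);dwell(.5)
s=read_state();print(r,s['time'],s['tool_pos'],z,(s['contact_force']-f0).round(1),s['tau'].round(1))
p=capture('scene');save(p,'e');t=capture('top')
for q in(p,t): print([(round(d['score'],2),np.round(d['centre']).tolist(),int(d['region'].sum())) for d in outline_of(q,'pebble0_center')])
im=cv2.imread('pics/e.png')[120:330,150:420];cv2.imwrite('pics/em.png',cv2.resize(im,None,fx=2.8,fy=2.8,interpolation=2))
E
```

```text
50.1167 [ 428.52283532 -234.80745733  300.02376873] [-0.11427559 -0.91014132  0.90847338]
0.3 [-2.6  1.8  1.9]
0.1 [ 0.6  0.9 -3.1]
-0.1 [-2.9  1.1  1.7]
-0.3 [-2.2  0.5  3.8]
-0.45 [-2.6  1.1  2. ]
True 55.175 [ 434.25902845 -236.32460263  108.26152338] 108.59691566040112 [-4.5  5.7 11.1] [ -0.6 -32.4  21.8   5.1   1.6  -0. ]
[]
[]
```

View pics/em.png

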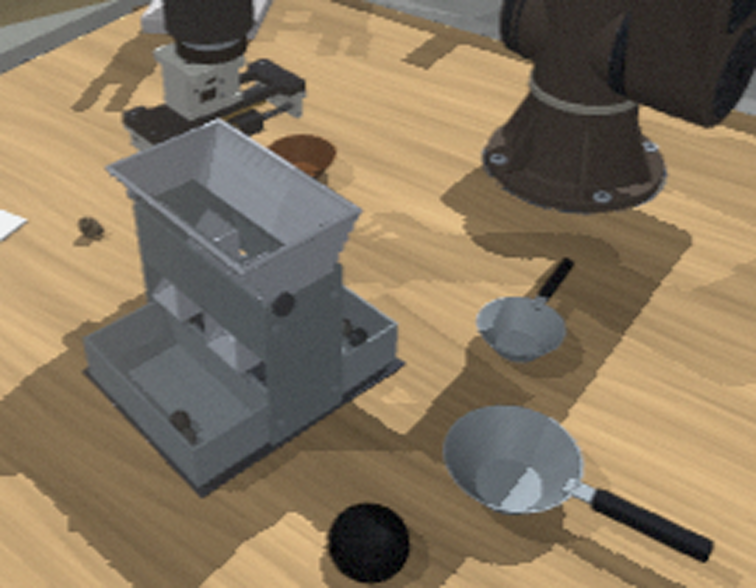

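The gate is fully open with the lever on its stop (about 11 N at the predicted height). The hopper looks empty, pebbles lie in both pans, and the dipper stands upright. I let it settle and hand in.

```bash
python3 - <<'E'
from k import *
dwell(2);s=read_state();print(s['time'],s['tool_pos'],s['contact_force']);print(finish_job())
E
```

```text
57.375 [ 434.26927932 -236.32583951  108.27390031] [-3.58628764  3.26226253 14.01909087]
the job is handed in; nothing more can be done
None
```

The job is handed in, with no verdict returned. All five pebbles were tipped into the shut hopper, the empty dipper is standing upright back at its starting spot, and the lever is held on its stop with roughly 11–14 N. The last view showed the hopper empty and pebbles in both pans, though I could not count all five there because the pans are partly hidden.

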